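# Seat the kernel-counting plate on its locating pins

## Task

The perforated kernel-counting plate has been left crooked on its base, its far part riding on top of the base's two locating pins. Nudge the plate sideways and forwards with the fingertips, without lifting it off the base, until its two locating holes drop over the pins and it lies flat on the base. Leave the weights, the tin, the magnifier and the brush around it standing where they are.

Things in the scene. Friction and masses are not known exactly. Their poses are not given: they have to be found in the camera images.
- board_base: Fixed grey base slab without rim or fence, x = -140 to +85, y = -85 to +85 mm, flat top 16 mm above the worktop. Origin on the worktop, below where the centre of the seated plate belongs; x points away from the robot, y left, z up. Two steel locating pins stand on it at x = +25, y = +32 and -32 mm. Its position varies by some 10 cm, its yaw from -0.4 to 0.15 rad.
- counting_plate: Loose aluminium plate 140 (x) x 110 (y) x 12 mm, 0.36 to 0.57 kg, small dark dimples on its near part. Origin: centre of the underside, below its centre of mass; x points away from the robot, z up. Starts sloping up by 0.1 rad, near edge on the base top, far part on the pin tips; 18 to 35 mm too near, up to 20 mm to a side, 0.14 rad askew. Seated: at (0, 0, 16 mm) of the base, axes alike.
- left_pin (a point): Foot of the left locating pin, on its axis at the height of the base top. Both pins are 12 mm thick and 12 mm tall, the upper half a cone narrowing to 5 mm; in the seated plate they come level with its top and keep it from sliding on.
- right_pin (a point): Foot of the right locating pin, on its axis at the height of the base top; the same shape as the left.
- round_hole (a point): Centre of the plate's round locating hole (16 mm, right through) at its underside, at x = +25, y = +32 mm of the plate; belongs on the left pin.
- slot_hole (a point): Centre of the plate's rectangular locating slot (16 mm along x, 21 mm along y, right through) at its underside, at x = +25, y = -32 mm of the plate; belongs on the right pin. A flat push on an edge with two spread fingertips squares the plate to the fingers.
- brass_weight_large: Brass 30 mm knob weight, 33 mm tall, standing on the worktop to the right of the base's far part. Origin under its centre. Bystander.
- brass_weight_small: Brass 24 mm knob weight, 26 mm tall, standing on the worktop on the right of the base. Origin under its centre. Bystander.
- grain_tin: Round metal tin with grain, 56 mm across, 27 mm tall, on the worktop left of the base's far part. Origin under its centre. Bystander.
- loupe: Black hand magnifier (ring with handle), 149 mm long, 68 mm wide, 12 mm thick, lying flat on the worktop to the right. Bystander.
- brush: Dust brush, 48 x 159 x 13 mm, lying on the worktop near and to the right. Bystander.

How it is judged:
At the end, for the whole second after the job is handed in: The plate lies flat on the base (underside within 1.8 mm of the base top, tilt under 0.02 rad) and at rest, its round hole within 4 mm of the left pin and its slot within 5 mm of the right pin (horizontal distance between round_hole and left_pin below 0.004 m and horizontal distance between slot_hole and right_pin below 0.005 m and z of counting_plate in the frame of board_base below 0.0178 m and angle between counting_plate's own z axis and vertical below 0.02 rad and linear speed of counting_plate below 0.01 m/s); the robot touches nothing.
It fails at once if the plate is lifted off the base or tipped up (z of counting_plate in the frame of board_base above 0.034 m or angle between counting_plate's own z axis and vertical above 0.2 rad).
It fails at once if a bystander (weight, tin, magnifier or brush) is moved by more than 15 mm or knocked over (distance of any of brass_weight_large, brass_weight_small, grain_tin, loupe, brush from where it was at the start of the episode above 0.015 m or angle between any of brass_weight_large, brass_weight_small, grain_tin's own z axis and vertical above 0.5 rad).
It also fails if it takes over 40 s, if anything falls off the work surface, if the arm or the gripper's body presses on something with over 40 N, if the wrist force passes 120 N, or if a joint passes its speed limit or range.

## Robot

A 7-joint arm with a two-finger parallel gripper is mounted at the origin on a cart in front of the work surface, level with it; the furniture and walls round the work are solid. World frame = base frame: x ahead of the robot, y to its left, z up, the work surface at z = 0. Lengths are in m, angles in rad, forces in N, time in s.
With the tool pointing down it reaches from about 0.4 to 0.85 m from the base axis. Payload 10.4 kg.
Tool frame: the origin (TCP) lies at the very end of the fingers, on their centre line; the grasp point (between the pads) lies 19 mm behind it (manip.grip_point_offset is the z of the grasp point in the tool frame, in m); z points along the fingers, y is the direction in which the jaws open and shut (so a half turn about z gives the same grasp; the last joint's range is limited). The gripper opens to 85 mm and grips with 20 to 120 N. Pads are 22 mm wide; open, the fingers measure 114 mm over their backs; the gripper's body (76 mm by 85 mm) begins 54 mm behind the grasp point. The pads swing forward as they close: fully open they stand 13 mm farther back than shut.
Start: joints at [1.184, 0.332, -0.065, 1.46, 0.022, 1.35, -0.088], TCP at [0.222, -0.584, 0.231] pointing down, gripper open.
Joint ranges: [-2.6, 2.6], [-0.5, 2.12], [-1.47, 1.34], [0.16, 2.42], [-1.27, 4.41], [0.06, 2.06], [-2.6, 2.6]. Speed limits (rad/s): [2.22, 2.22, 2.79, 2.79, 3.14, 3.14, 3.14].

## Interface

Orientations are given as a unit quaternion [x, y, z, w].
In Python, from workcell import manip, camera, get_calibration, hand_in gives the robot as it stands.
- The arm moves only by the shell command python3 -m pendant 'ROWS' [FORCE]. ROWS is JSON, a list of rows, each a list of 5 numbers: the shift along the tool's x, y, z in units of 40 mm (1.0 is 40 mm), then the turn about the tool's z in units of 6 degrees (1.0 is 6 degrees), then the closure, from 0 (fully open) to 1 (shut). A call has 1 to 5 rows; each row is the pose to reach, as a shift and turn from the pose commanded when the call began, along the tool's axes at that moment; what a row does not reach only later rows make up. A row lasts 1/8 s, in which the tool goes at most 62.5 mm and 10.7 degrees, less where a joint would pass 70% of its speed; a pose out of reach is approached as far as the arm can. A call with a gripper value outside its range is refused whole. The fingers move at their own pace and stop on an object; FORCE is the grip in N (left out, the last holds). Time passes only in rows, so rows that repeat a pose let the fingers close. It gives the time, the measured TCP pose, the force and the opening at its end, in the units of the state.
- manip.get_obs(): the state, without advancing time (a new reading comes with each control period).
- camera(name): name is "scene" or "top" or "wrist"; returns (picture, depth): 400x640x3 uint8, red, green, blue; 400x640 float32, m along the optical axis (not along the pixel's ray), 0 where there is no reading.
- get_calibration(name): a dict with "vfov" (degrees; the focal length in pixels is half the picture's height over the tangent of half this angle, whatever the lens; pixels are square), "cx", "cy" (the principal point, pixels), "position" and "rotation" of the camera in the world. Camera axes: x right, y down, z forward; pixel columns grow to the right and rows downward; lengths in m; the calibration is good to about 2 mm. A picture is of the moment at which its call begins: read the wrist's pose just before it. get_calibration takes no time and is no camera call; for the wrist camera it gives the pose at the moment of the call.
- hand_in(): hands the job in, once; it reports no verdict.
The state is a dict: "clock": time; "joint_pos": joint angles; "joint_velocities": joint speeds; "tau": joint torques, N m; "position": TCP position; "ee_rot": TCP orientation; "ft_force": force on the tool from outside, world axes, zero at the start; "torque": the same for the moment, N m; "grip_width": opening from 0.0 (shut) to 1.0 (fully open).
Only numpy, scipy, OpenCV 4.12 (cv2) and the standard library are available. Lean on these libraries where they do the work, as an engineer would, in place of code of your own. Each camera call takes 0.05 s, during which the arm holds its last target.

## Working session

There is one attempt and no reset: what is moved stays moved. The work goes in short steps, Python scripts to look and compute and a shell command to move; the robot and the scene stay as the last step left them, time stands still between calls to the robot, and variables do not carry over. Pictures are saved under pics/ and viewed, and the job is handed in when it is done.

```bash
ls; mkdir -p pics; python3 - <<'E'
from workcell import manip,camera,get_calibration
import cv2,numpy as np
o=manip.get_obs();print({k:np.round(v,3).tolist() for k,v in o.items()})
for n in("scene","top"):
    p,d=camera(n);cv2.imwrite(f"pics/{n}0.png",p[:,:,::-1]);np.save(f"pics/{n}0d.npy",d);c=get_calibration(n);print(n,c)
E
```

```text
pics
{'clock': 0.0, 'joint_pos': [1.184, 0.333, -0.065, 1.461, 0.022, 1.35, -0.088], 'joint_velocities': [-0.003, 0.002, -0.001, 0.0, -0.0, -0.002, -0.002], 'tau': [-0.0, -62.546, 0.049, -39.161, 0.016, 0.01, -0.0], 'position': [0.222, -0.584, 0.23], 'ee_rot': [0.983, 0.181, -0.0, -0.001], 'ft_force': [0.322, 0.295, -0.519], 'torque': [-0.014, -0.005, -0.003], 'grip_width': 1.0}
scene {'vfov': 50.45936746875548, 'cx': 319.13205146747293, 'cy': 203.47286527758274, 'position': array([-0.01612585,  0.22310404,  0.63940168]), 'rotation': array([-0.46716478,  0.79713863, -0.33106458,  0.19163326])}
top {'vfov': 47.668662539538644, 'cx': 322.6182182454109, 'cy': 197.24544097518412, 'position': array([ 0.35277484, -0.06582309,  1.15863946]), 'rotation': array([ 0.71452088, -0.69608026,  0.06062073, -0.03545872])}
```

View pics/scene0.png

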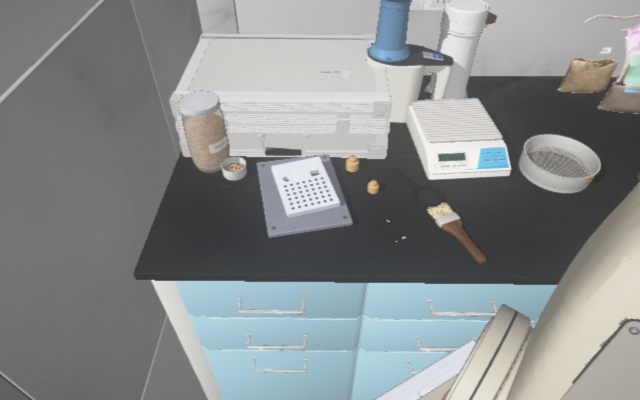

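View pics/top0.png

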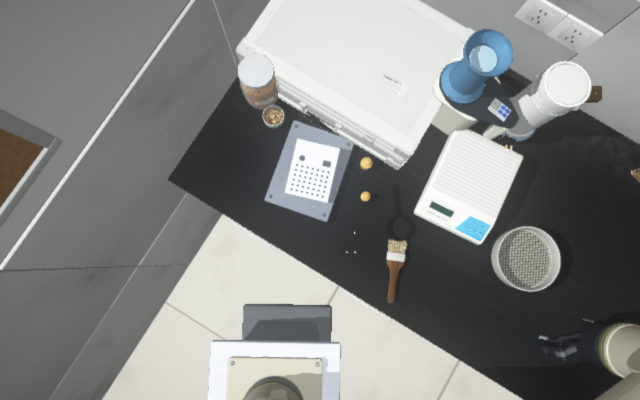

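```bash
cat > h.py <<'E'
import numpy as np,cv2
from scipy.spatial.transform import Rotation as R
from workcell import manip,camera,get_calibration
def K(c): return 200/np.tan(np.radians(c['vfov'])/2)
def ray(c,uv,z):
    uv=np.atleast_2d(uv).astype(float);f=K(c)
    d=np.c_[(uv[:,0]-c['cx'])/f,(uv[:,1]-c['cy'])/f,np.ones(len(uv))]@R.from_quat(c['rotation']).as_matrix().T if np.size(c['rotation'])==4 else None
    p=np.array(c['position']);return p+d*((z-p[2])/d[:,2])[:,None]
def proj(c,X):
    X=np.atleast_2d(X);q=(X-np.array(c['position']))@R.from_quat(c['rotation']).as_matrix();f=K(c)
    return np.c_[c['cx']+f*q[:,0]/q[:,2],c['cy']+f*q[:,1]/q[:,2]]
E
python3 - <<'E'
from h import *
for n,(x,y,w,h) in dict(top=(250,90,150,150),scene=(220,130,180,120)).items():
    p=cv2.imread(f"pics/{n}0.png")[y:y+h,x:x+w];s=4 if n=="top" else 4.4
    cv2.imwrite(f"pics/{n}0z.png",cv2.resize(p,None,fx=s,fy=s,interpolation=cv2.INTER_CUBIC))
c=get_calibration("top");print(ray(c,[[297,122],[353,136],[325,220],[265,201]],.016).round(3))
d=np.load("pics/top0d.npy");print(d[150:156,300:330:5])
E
```

```text
[[ 0.705 -0.033  0.016]
 [ 0.673 -0.18   0.016]
 [ 0.452 -0.112  0.016]
 [ 0.496  0.041  0.016]]
[[1.1422166 1.1434244 1.1415337 1.1421605 1.1433316 1.1480747]
 [1.1467953 1.1428919 1.1451721 1.1436919 1.1471881 1.1460352]
 [1.1429727 1.1455752 1.1454163 1.1419033 1.1444649 1.1451955]
 [1.1439639 1.1421356 1.1423756 1.1438974 1.1435729 1.1450285]
 [1.1441535 1.1421155 1.1429021 1.1452677 1.1416119 1.1461267]
 [1.1440932 1.1455185 1.1429081 1.146103  1.146298  1.144193 ]]
```

View pics/top0z.png

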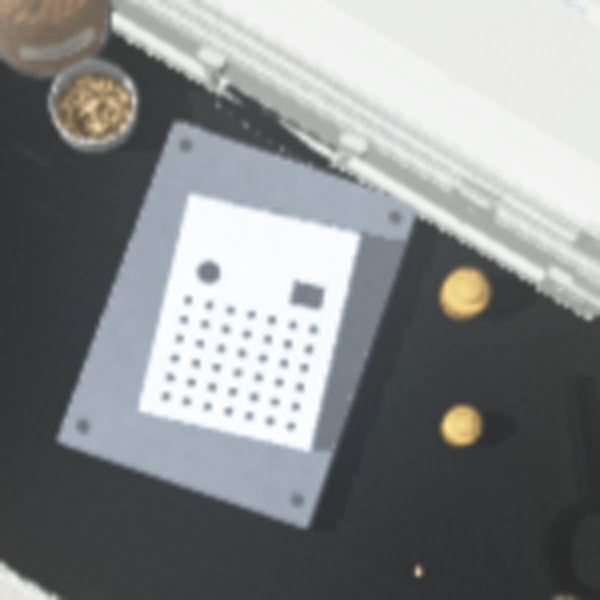

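View pics/scene0z.png

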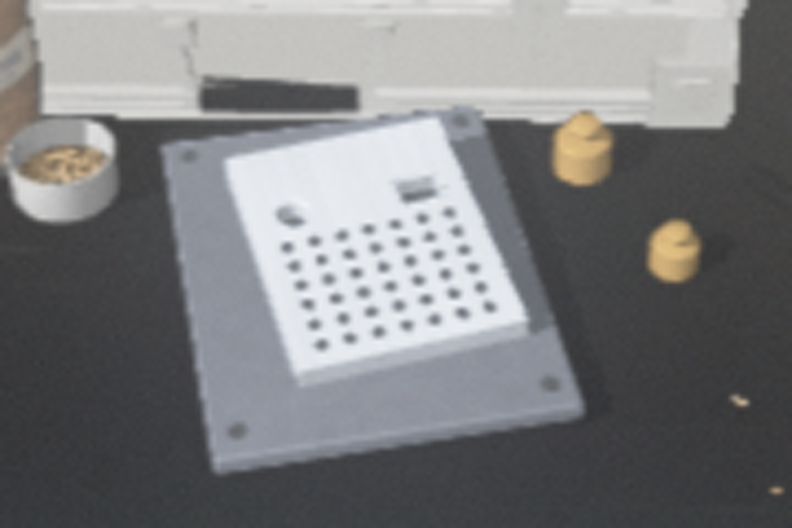

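```bash
cat >> h.py <<'E'
def refine(g,C,tr=(.1,.9),w=3.5):
    C=np.array(C,float);L=[]
    g=cv2.GaussianBlur(g.astype(np.float32),(0,0),.7)
    for i in range(4):
        a,b=C[i],C[(i+1)%4];n=np.array([b[1]-a[1],a[0]-b[0]]);n/=np.hypot(*n)
        t=np.linspace(*tr,60);s=np.arange(-w,w+.01,.1)
        P=(a+(b-a)*t[:,None])[:,None]+s[None,:,None]*n
        v=cv2.remap(g,P[...,0].astype(np.float32),P[...,1].astype(np.float32),cv2.INTER_CUBIC)
        k=np.abs(np.gradient(v,axis=1)).argmax(1);q=P[np.arange(60),k]
        l=cv2.fitLine(q.astype(np.float32),cv2.DIST_HUBER,0,.01,.01).ravel();L.append(l)
    out=[]
    for i in range(4):
        a,b=L[i-1],L[i];k=np.linalg.solve(np.c_[a[:2],-b[:2]],b[2:]-a[2:]);out.append(a[2:]+k[0]*a[:2])
    return np.array(out)
def rigid(M,W):  # 2D: W = R M + t ; returns x,y,yaw,residual
    M=np.array(M,float);W=np.array(W)[:,:2];m=M.mean(0);w=W.mean(0);A=M-m;B=W-w
    th=np.arctan2((A[:,0]*B[:,1]-A[:,1]*B[:,0]).sum(),(A*B).sum());c,s=np.cos(th),np.sin(th);Q=np.array([[c,-s],[s,c]])
    t=w-Q@m;return np.r_[t,th],(M@Q.T+t-W)
E
python3 - <<'E'
from h import *
c=get_calibration("top");im=cv2.imread("pics/top0.png");g=cv2.cvtColor(im,cv2.COLOR_BGR2GRAY)
z=lambda L:np.array(L)/4.+[250-.375,90-.375]
# FL,FR,NR,NL
b=refine(g,z([[175,121],[416,212],[308,527],[57,440]]));print(b.round(1))
B,r=rigid([[.085,.085],[.085,-.085],[-.14,-.085],[-.14,.085]],ray(c,b,.016));print("base",B.round(4),"\n",(r*1e3).round(1))
p=refine(g,z([[187,194],[360,235],[311,451],[139,411]]));print(p.round(1))
W=np.array([ray(c,q,h)[0] for q,h in zip(p,[.042,.042,.028,.028])])
print(W.round(4),np.linalg.norm(W-np.roll(W,1,0),axis=1))
a=[.07*np.cos(.1)-.001,-.07*np.cos(.1)-.001]
P,r=rigid([[a[0],.055],[a[0],-.055],[a[1],-.055],[a[1],.055]],W);print("plate",P.round(4),"\n",(r*1e3).round(1))
Rb=np.array([[np.cos(B[2]),-np.sin(B[2])],[np.sin(B[2]),np.cos(B[2])]])
print("in base",(Rb.T@(P[:2]-B[:2])*1e3).round(1),P[2]-B[2])
o=z([[209,272],[307,293]]);print("holes in base",((ray(c,o,.038)[:,:2]-B[:2])@Rb*1e3).round(1))
for n in ("scene",):
  cs=get_calibration(n);X=[list(Rb@np.array(q)+B[:2])+[.016] for q in [[.085,.085],[.085,-.085],[-.14,-.085],[-.14,.085]]]
  print(((proj(cs,X)-[220,130])*4.4).round(0))
bc=z([[465,293],[462,426],[93,106]]);print("bystanders",ray(c,bc,.025).round(3))
E
```

```text
[[292.8 119.9]
 [355.2 139.5]
 [326.4 222. ]
 [263.3 200. ]]
base [ 0.6062 -0.0779 -0.3047] 
 [[ 2.   0. ]
 [-2.   1.4]
 [ 0.2 -1.2]
 [-0.2 -0.3]]
[[296.7 137.9]
 [339.8 148.1]
 [327.1 202.4]
 [283.9 192.4]]
[[ 0.6558 -0.0348  0.042 ]
 [ 0.633  -0.1443  0.042 ]
 [ 0.4954 -0.1159  0.028 ]
 [ 0.5177 -0.0066  0.028 ]] [0.14172755 0.11190629 0.14125466 0.11149709]
plate [ 0.5764 -0.0756 -0.2029] 
 [[-1.1 -0.8]
 [-0.4  1. ]
 [ 0.8  0.6]
 [ 0.7 -0.9]]
in base [-29.   -6.7] 0.1017799802397028
holes in base [[ -8.6  27.4]
 [ -1.  -35.4]]
[[157. 143.]
 [475. 102.]
 [585. 406.]
 [210. 464.]]
bystanders [[ 0.601 -0.213  0.025]
 [ 0.514 -0.212  0.025]
 [ 0.716  0.029  0.025]]
```

```bash
cat >> h.py <<'E'
B=np.array([.6062,-.0779,-.3047])
Rb=np.array([[np.cos(B[2]),-np.sin(B[2])],[np.sin(B[2]),np.cos(B[2])]])
def plan(bx,by,z,rel):
    "target TCP in base frame (m), rel: angle of tool x from base x (rad) -> units"
    o=manip.get_obs();T=R.from_quat(o['ee_rot']).as_matrix()
    w=np.r_[Rb@[bx,by]+B[:2],z];d=T.T@(w-o['position'])/.04
    a=np.arctan2(T[1,0],T[0,0]);da=(B[2]+rel-a+np.pi)%(2*np.pi)-np.pi
    print("rows:",d.round(2),"turn",(-da/np.radians(6)).round(2),"tcp base",(Rb.T@(o['position'][:2]-B[:2])*1e3).round(1),"z",o['position'][2].round(4),"rel",round(a-B[2],3),"tilt",T[:,2].round(3))
E
python3 -c "
from h import *
plan(-.029,-.095,.12,np.pi/2)"
```

```text
rows: [11.43 -6.98  2.77] turn -8.62 tcp base [-214.5 -597.7] z 0.2306 rel 0.669 tilt [-0.001  0.001 -1.   ]
```

```bash
python3 -m pendant '[[1.2,-0.7,0,-0.9,0],[2.4,-1.5,0,-1.8,0],[3.6,-2.2,0,-2.8,0],[4.8,-2.9,0,-3.7,0],[6,-3.7,0,-4.6,0]]'; python3 -c "
from h import *
plan(-.029,-.095,.12,np.pi/2)"
```

```text
clock: 0.72
position: [0.3948, -0.3588, 0.2311]
ee_rot: [0.911, 0.412, -0.0, -0.0]
ft_force: [1.2, -0.3, -0.1]
grip_width: 1.001
rows: [ 6.3  -0.38  2.78] turn -3.99 tcp base [-117.4 -331.4] z 0.2311 rel 1.153 tilt [-0.  0. -1.]
```

```bash
python3 -m pendant '[[1.3,-0.1,0.3,-0.9,0],[2.7,-0.2,0.8,-1.8,0],[4.0,-0.3,1.4,-2.8,0],[5.2,-0.4,2.2,-3.6,0],[6.3,-0.4,2.8,-4.0,0]]';python3 -m pendant '[[0,0,0,0,0],[0,0,0,0,0]]'; python3 - <<'E'
from h import *
plan(-.029,-.095,.12,np.pi/2)
c=get_calibration("wrist");p,d=camera("wrist");cv2.imwrite("pics/w1.png",p[:,:,::-1]);np.save("pics/w1.npy",d);print(c)
p,d=camera("scene");cv2.imwrite("pics/s1.png",p[:,:,::-1])
E
```

```text
clock: 1.35
position: [0.5495, -0.1595, 0.1178]
ee_rot: [0.806, 0.592, -0.0, -0.0]
ft_force: [-0.2, 0.3, -0.4]
grip_width: 1.006
clock: 1.6
position: [0.5489, -0.1617, 0.1191]
ee_rot: [0.807, 0.591, -0.0, -0.0]
ft_force: [-0.1, -0.2, -0.8]
grip_width: 1.002
rows: [ 0.05  0.01 -0.02] turn -0.02 tcp base [-29.5 -97.1] z 0.1191 rel 1.569 tilt [-0.001 -0.    -1.   ]
{'vfov': 62.15175957114715, 'cx': 316.3305769083978, 'cy': 198.25720692717164, 'position': array([ 0.57254635, -0.08713345,  0.26142174]), 'rotation': array([ 0.97681874, -0.15104507, -0.02336098,  0.14988261])}
```

View pics/w1.png

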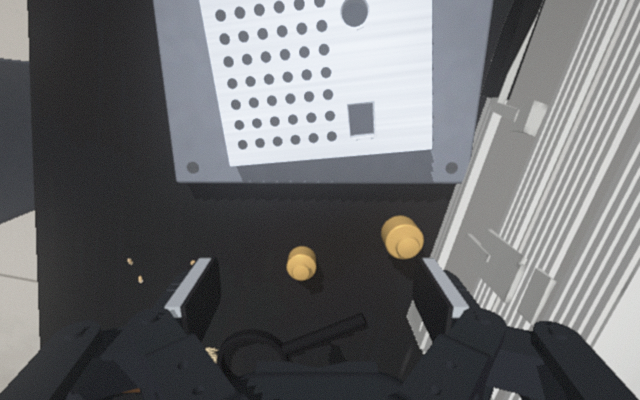

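View pics/s1.png

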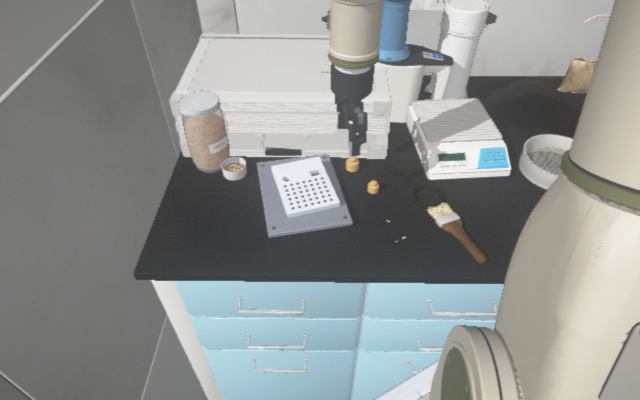

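```bash
python3 - <<'E'
from h import *
def cloud(c,d):
    v,u=np.mgrid[0:400,0:640];f=K(c);q=np.stack([(u-c['cx'])/f*d,(v-c['cy'])/f*d,d],-1)
    return q@R.from_quat(c['rotation']).as_matrix().T+np.array(c['position'])
c=get_calibration("top");X=cloud(c,np.load("pics/top0d.npy"))
b=(X[...,:2]-B[:2])@Rb;z=X[...,2]
for y0 in(-.14,-.12,-.1,-.08,-.05):
    m=(abs(b[...,1]-y0)<.01)&(b[...,0]>0)&(b[...,0]<.3)&(z>.05)&(z<.4)
    i=np.argsort(b[m][:,0])[:200:20];print(y0,[(round(x*1e3),round(h*1e3)) for x,h in zip(b[m][i,0],z[m][i])])
c=get_calibration("wrist");g=cv2.cvtColor(cv2.imread("pics/w1.png"),cv2.COLOR_BGR2GRAY)
# pts: base right edge along x; plate near-right corner, slot, round hole
for n,uv,h in [("base NR corner",[177,183],.016),("base FR",[463,183],.016),("plate NR",[231,166],.028),("plate FR",[433,150],.042),("slot",[361,119],.038),("round",[355,12],.038),("tipN",[190,285],.12),("tipF",[445,285],.12),("big",[404,243],.033),("small",[302,268],.026)]:
    print(n,((ray(c,uv,h)[:,:2]-B[:2])@Rb*1e3).round(1))
X=cloud(c,np.load("pics/w1.npy"))
print("tip z",X[262:300:6,160:215:8,2].round(3),X[262:300:6,425:470:8,2].round(3),sep="\n")
E
```

```text
-0.14 [(67, 111), (70, 129), (70, 76), (71, 119), (72, 54), (73, 156), (75, 153), (80, 152), (85, 157), (90, 158)]
-0.12 [(67, 110), (70, 95), (71, 80), (74, 143), (75, 90), (76, 125), (79, 151), (84, 156), (89, 158), (94, 161)]
-0.1 [(69, 111), (74, 84), (78, 127), (80, 154), (81, 132), (82, 151), (84, 89), (88, 152), (93, 157), (98, 159)]
-0.08 [(81, 116), (83, 137), (84, 106), (85, 154), (85, 131), (87, 156), (89, 154), (94, 155), (99, 154), (104, 155)]
-0.05 [(86, 58), (89, 148), (90, 129), (91, 155), (92, 149), (93, 150), (96, 153), (100, 157), (105, 161), (112, 157)]
base NR corner [[-135.8  -84.5]]
base FR [[ 83.3 -85.4]]
plate NR [[-90.3 -68.9]]
plate FR [[ 48.6 -55.7]]
slot [[  0.5 -35.7]]
round [[-5.4 27.1]]
tipN [[ -91.1 -108.7]]
tipF [[  33.6 -109.2]]
big [[  37.  -127.6]]
small [[ -40.8 -152.4]]
tip z
[[-0.001 -0.001 -0.001 -0.     0.004  0.141  0.14 ]
 [-0.     0.001  0.001  0.001  0.145  0.146  0.146]
 [ 0.     0.001  0.001  0.143  0.149  0.15   0.147]
 [ 0.     0.001  0.147  0.154  0.155  0.153  0.148]
 [ 0.     0.     0.152  0.158  0.158  0.157  0.148]
 [ 0.     0.156  0.162  0.161  0.162  0.156  0.149]
 [ 0.159  0.16   0.165  0.166  0.164  0.157  0.148]]
[[0.14  0.14  0.024 0.028 0.039 0.048]
 [0.145 0.144 0.146 0.03  0.042 0.05 ]
 [0.147 0.149 0.149 0.143 0.046 0.054]
 [0.148 0.154 0.154 0.155 0.147 0.056]
 [0.147 0.156 0.158 0.158 0.152 0.059]
 [0.149 0.155 0.162 0.162 0.16  0.155]
 [0.149 0.157 0.164 0.166 0.166 0.159]]
```

```bash
python3 -m pendant '[[0,0,0.6,0,0],[0,0,1.3,0,0],[0,0,2.0,0,0],[0,0,2.7,0,0],[0,0,2.7,0,0]]'; python3 - <<'E'
from h import *
plan(-.029,-.075,.01,np.pi/2)
p,d=camera("wrist");cv2.imwrite("pics/w2.png",p[:,:,::-1])
E
```

```text
clock: 2.33
position: [0.5476, -0.1621, 0.0102]
ee_rot: [0.807, 0.59, -0.001, -0.001]
ft_force: [0.4, 0.4, 0.5]
grip_width: 1.0
rows: [0.57 0.04 0.  ] turn -0.03 tcp base [-30.6 -97.9] z 0.0102 rel 1.567 tilt [-0.003  0.    -1.   ]
```

View pics/w2.png

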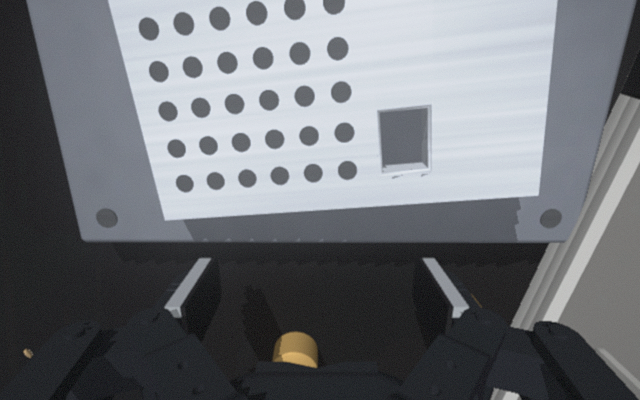

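```bash
python3 -m pendant '[[0.12,0,0,0,0],[0.25,0,0,0,0],[0.37,0,0,0,0],[0.5,0,0,0,0],[0.6,0,0,0,0]]'; python3 - <<'E'
from h import *
plan(-.029,-.066,.01,np.pi/2)
p,d=camera("wrist");cv2.imwrite("pics/w3.png",p[:,:,::-1])
E
```

```text
clock: 3.0
position: [0.556, -0.1387, 0.0112]
ee_rot: [0.807, 0.591, -0.001, 0.0]
ft_force: [-3.8, -2.4, 1.5]
grip_width: 0.998
rows: [0.18 0.02 0.03] turn -0.02 tcp base [-29.6 -73. ] z 0.0112 rel 1.569 tilt [-0.001 -0.001 -1.   ]
```

View pics/w3.png

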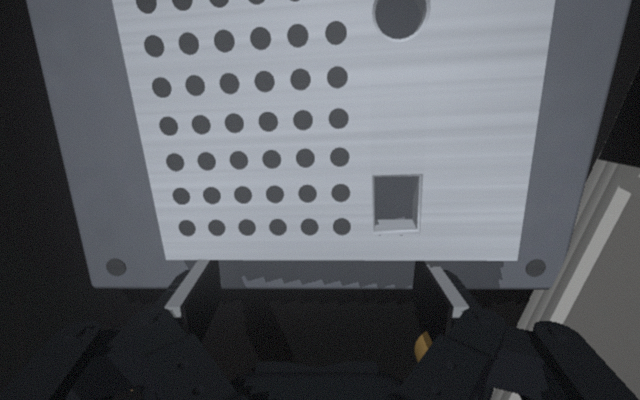

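```bash
cat > m.py <<'E'
from h import *
import sys
c=get_calibration("wrist")
for a in sys.argv[1:]:
    n,u,v,h=a.split(",");print(n,((ray(c,[float(u),float(v)],float(h))[:,:2]-B[:2])@Rb*1e3).round(1))
E
python3 m.py baseNR,93,288,.016 baseFR,562,288,.016 plNR,167,261,.028 plFR,517,261,.042 slot,398,204,.036 round,400,10,.036
```

```text
baseNR [[-135.8  -81.9]]
baseFR [[ 86.9 -82.1]]
plNR [[-92.7 -61.2]]
plFR [[ 45.5 -53.9]]
slot [[  0.9 -33.3]]
round [[-3.2 31.1]]
```

```bash
python3 -m pendant '[[0.05,0,0,0,0],[0.1,0,0,0,0],[0.15,0,0,0,0],[0.2,0,0,0,0],[0.2,0,0,0,0]]'; python3 - <<'E'
from h import *
plan(-.029,-.066,.01,np.pi/2)
p,d=camera("wrist");cv2.imwrite("pics/w4.png",p[:,:,::-1])
p,d=camera("top");cv2.imwrite("pics/t4.png",cv2.resize(p[90:240,250:400,::-1],None,fx=4,fy=4,interpolation=cv2.INTER_CUBIC))
E
```

```text
clock: 3.68
position: [0.5593, -0.1303, 0.0114]
ee_rot: [0.807, 0.591, 0.0, 0.0]
ft_force: [-1.6, -2.0, 0.5]
grip_width: 1.001
rows: [-0.05  0.    0.03] turn -0.01 tcp base [-29.  -64.1] z 0.0114 rel 1.569 tilt [ 0.001  0.    -1.   ]
```

View pics/w4.png

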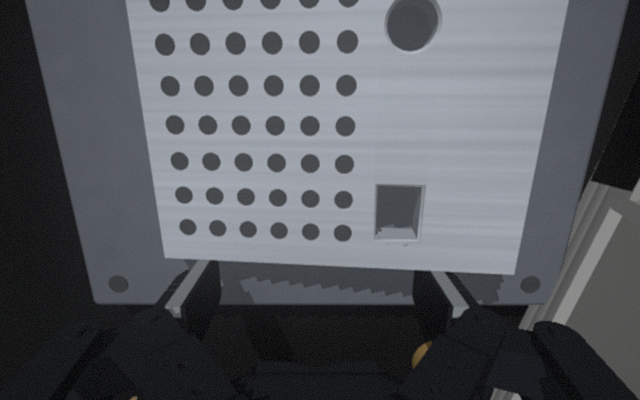

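View pics/t4.png

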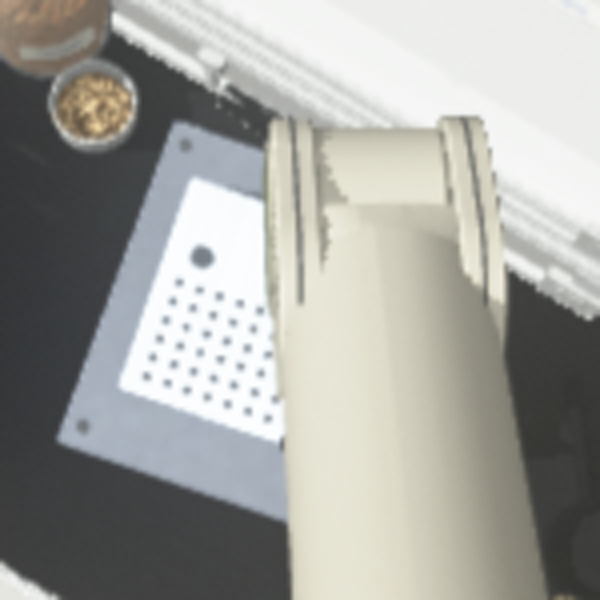

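```bash
python3 m.py baseNR,97,304,.016 baseFR,543,301,.016 plNR,166,259,.028 plFR,513,273,.042 slot,399,212,.037 round,413,22,.037; python3 - <<'E'
from h import *
c=get_calibration("top")
z=lambda L:np.array(L)/4.+[250-.375,90-.375]
print(((ray(c,z([[202,257]]),.038)[:,:2]-B[:2])@Rb*1e3).round(1), ((ray(c,z([[119,386]]),.028)[:,:2]-B[:2])@Rb*1e3).round(1),((ray(c,z([[189,179]]),.042)[:,:2]-B[:2])@Rb*1e3).round(1))
E
```

```text
baseNR [[-135.1  -82.5]]
baseFR [[ 80.1 -81.3]]
plNR [[-92.4 -52.1]]
plFR [[ 45.6 -50.9]]
slot [[  1.8 -28. ]]
round [[ 1.6 35.7]]
[[-1.  34.7]] [[-94.6  57.6]] [[43.2 58.7]]
```

```bash
python3 -m pendant '[[-0.3,0,0,0,0],[-0.5,0,-0.5,0,0],[-0.5,0,-1.2,0,0],[-0.5,0,-2.0,0,0],[-0.5,0,-2.0,0,0]]'; python3 - <<'E'
from h import *
print(manip.get_obs()['joint_pos'].round(2) if hasattr(manip.get_obs()['joint_pos'],'round') else manip.get_obs()['joint_pos'])
plan(-.125,.002,.09,0)
E
```

```text
clock: 4.4
position: [0.5549, -0.1507, 0.0954]
ee_rot: [0.807, 0.591, 0.002, 0.002]
ft_force: [0.5, 0.0, -0.6]
grip_width: 0.996
[ 0.59  0.38 -0.49  1.74  0.2   1.07 -0.27]
rows: [ 2.16 -2.45  0.12] turn 14.98 tcp base [-27.1 -84.8] z 0.0954 rel 1.568 tilt [ 0.006 -0.002 -1.   ]
```

```bash
python3 -m pendant '[[0,-0.6,-0.3,1.7,0],[0,-1.3,-0.3,3.4,0],[0.3,-2,-0.3,5.1,0],[1,-2.4,-0.3,6.8,0],[1.8,-2.45,-0.2,8.5,0]]';  python3 - <<'E'
from h import *
plan(-.125,.002,.09,0)
p,d=camera("top");cv2.imwrite("pics/t5.png",cv2.resize(p[90:240,250:400,::-1],None,fx=4,fy=4,interpolation=cv2.INTER_CUBIC))
E
```

```text
clock: 5.03
position: [0.4805, -0.0514, 0.0999]
ee_rot: [0.983, 0.183, 0.0, 0.0]
ft_force: [0.3, -0.1, 0.2]
grip_width: 1.001
rows: [ 0.28 -0.24  0.25] turn 6.41 tcp base [-127.8  -12.5] z 0.0999 rel 0.672 tilt [ 0.001 -0.001 -1.   ]
```

View pics/t5.png

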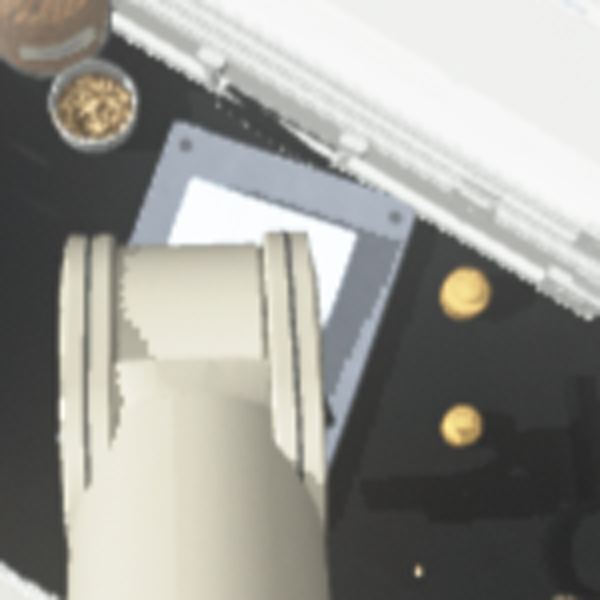

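```bash
python3 -m pendant '[[0,0,-0.2,1.7,0],[0.1,-0.1,-0.2,3.4,0],[0.2,-0.2,-0.2,5.1,0],[0.25,-0.25,-0.2,6.4,0],[0.25,-0.25,-0.2,6.4,0]]';  python3 - <<'E'
from h import *
plan(-.122,.002,.01,0)
c=get_calibration("top");z=lambda L:np.array(L)/4.+[250-.375,90-.375]
print(((ray(c,z([[190,179],[357,237]]),.042)[:,:2]-B[:2])@Rb*1e3).round(1))
p,d=camera("wrist");cv2.imwrite("pics/w5.png",p[:,:,::-1])
E
```

```text
clock: 5.7
position: [0.4868, -0.0387, 0.1075]
ee_rot: [0.989, -0.147, 0.0, -0.0]
ft_force: [0.6, 0.1, 0.1]
grip_width: 1.001
rows: [ 0.09 -0.01  2.44] turn 0.1 tcp base [-125.7    1.6] z 0.1075 rel 0.01 tilt [ 0.  0. -1.]
[[ 43.4  58.1]
 [ 42.8 -53.8]]
```

View pics/w5.png

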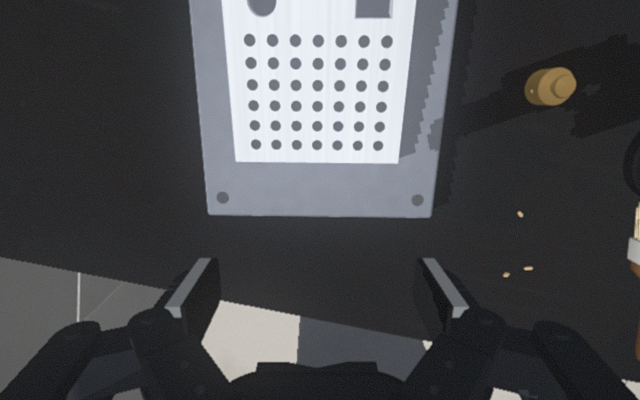

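```bash
python3 m.py bNL,208,214,.016 bNR,432,217,.016 pNL,235,161,.028 pNR,398,163,.028 scrL,223,198,.016 scrR,417,200,.016; python3 -m pendant '[[0.05,0,0.8,0.1,0],[0.05,0,1.4,0.1,0],[0.05,0,2.0,0.1,0],[0.05,0,2.4,0.1,0],[0.05,0,2.4,0.1,0]]';  python3 - <<'E'
from h import *
plan(-.100,.002,.01,0)
p,d=camera("wrist");cv2.imwrite("pics/w6.png",p[:,:,::-1])
E
```

```text
bNL [[-135.9   84.1]]
bNR [[-136.2  -84.1]]
pNL [[-93.   58.4]]
pNR [[-93.1 -51.9]]
scrL [[-123.2   71.9]]
scrR [[-123.   -71.4]]
clock: 6.38
position: [0.488, -0.0393, 0.0106]
ee_rot: [0.988, -0.152, -0.001, 0.0]
ft_force: [-0.6, -0.7, 0.2]
grip_width: 0.996
rows: [ 0.61 -0.02  0.01] turn -0.0 tcp base [-124.3    1.4] z 0.0106 rel -0.0 tilt [-0.002  0.    -1.   ]
```

View pics/w6.png

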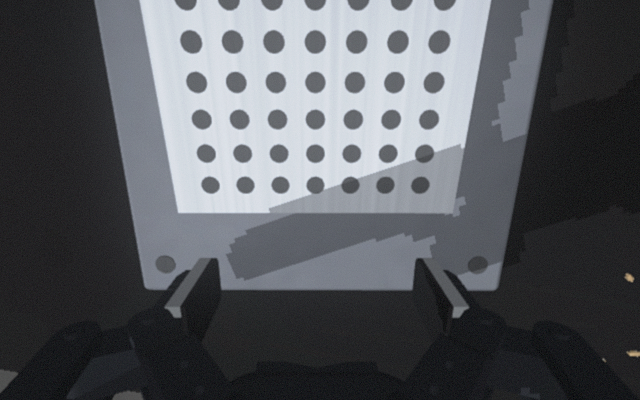

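```bash
python3 -m pendant '[[0.16,0,0,0,0],[0.32,0,0,0,0],[0.48,0,0,0,0],[0.64,0,0,0,0],[0.8,0,0,0,0]]';  python3 - <<'E'
from h import *
plan(-.081,.002,.01,0)
p,d=camera("wrist");cv2.imwrite("pics/w7.png",p[:,:,::-1])
E
```

```text
clock: 7.05
position: [0.5177, -0.0483, 0.0111]
ee_rot: [0.988, -0.152, -0.002, 0.0]
ft_force: [-10.7, 3.1, 9.8]
grip_width: 1.004
rows: [ 0.31 -0.01  0.03] turn -0.01 tcp base [-93.3   1.7] z 0.0111 rel -0.001 tilt [-0.004  0.    -1.   ]
```

View pics/w7.png

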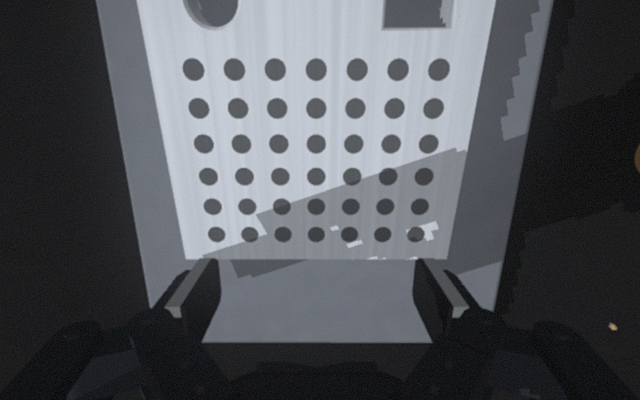

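```bash
python3 -m pendant '[[0.04,0,0,0,0],[0.08,0,0,0,0],[0.12,0,0,0,0],[0.16,0,0,0,0]]';  python3 - <<'E'
from h import *
plan(-.081,.002,.01,0)
p,d=camera("wrist");cv2.imwrite("pics/w8.png",p[:,:,::-1])
p,d=camera("scene");cv2.imwrite("pics/s8.png",cv2.resize(p[130:250,220:400,::-1],None,fx=4.4,fy=4.4,interpolation=cv2.INTER_CUBIC))
E
```

```text
clock: 7.6
position: [0.5241, -0.0503, 0.0111]
ee_rot: [0.988, -0.152, -0.002, 0.0]
ft_force: [-6.9, 2.4, 5.6]
grip_width: 0.997
rows: [ 0.14 -0.01  0.03] turn -0.01 tcp base [-86.6   1.7] z 0.0111 rel -0.001 tilt [-0.003  0.    -1.   ]
```

View pics/w8.png

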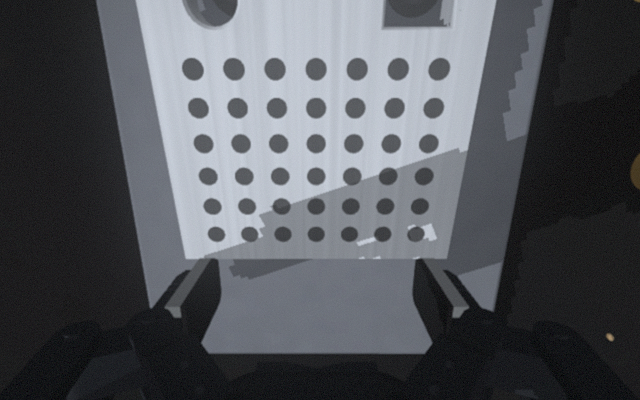

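View pics/s8.png

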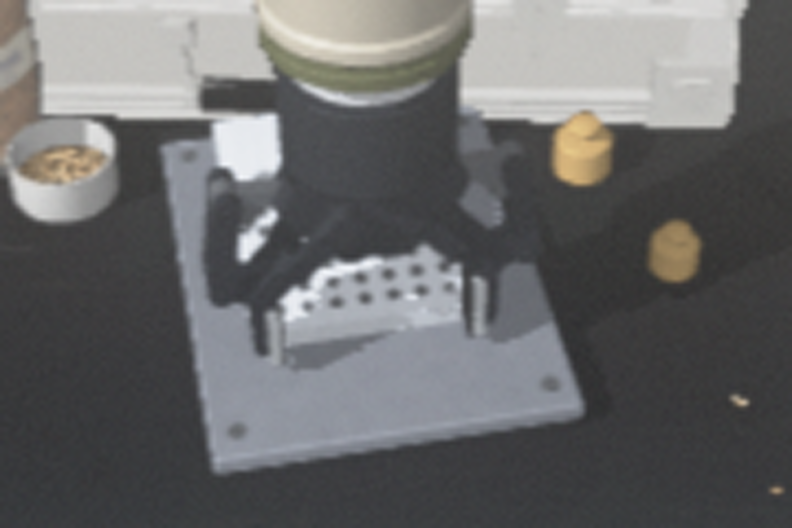

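```bash
python3 -m pendant '[[0.04,0,0,0,0],[0.08,0,0,0,0],[0.12,0,0,0,0],[0.12,0,0,0,0]]';  python3 - <<'E'
from h import *
plan(-.081,.002,.01,0)
p,d=camera("wrist");cv2.imwrite("pics/w9.png",p[:,:,::-1])
E
```

```text
clock: 8.2
position: [0.5301, -0.0523, 0.0113]
ee_rot: [0.988, -0.153, 0.0, 0.0]
ft_force: [0.4, -0.2, 0.2]
grip_width: 1.001
rows: [-0.02 -0.01  0.03] turn -0.02 tcp base [-80.3   1.6] z 0.0113 rel -0.002 tilt [ 0. -0. -1.]
```

View pics/w9.png

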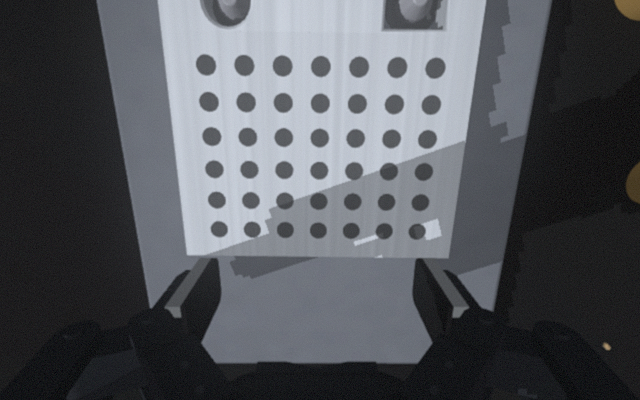

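```bash
python3 -m pendant '[[-0.2,0,0,0,0],[-0.5,0,0,0,0],[-1.0,0,-1.2,0,0],[-1.8,0,-2.6,0,0],[-2.6,0,-4,0,0]]'; python3 -m pendant '[[-0.8,1,0,0,0],[-0.8,2,0,0,0],[-0.8,2,0,0,0]]'; python3 - <<'E'
from h import *
c=get_calibration("wrist");p,d=camera("wrist");cv2.imwrite("pics/w10.png",p[:,:,::-1]);np.save("pics/w10.npy",d)
print(manip.get_obs()['position'])
p,d=camera("scene");cv2.imwrite("pics/s10.png",cv2.resize(p[130:250,220:400,::-1],None,fx=4.4,fy=4.4,interpolation=cv2.INTER_CUBIC))
p,d=camera("top");cv2.imwrite("pics/t10.png",cv2.resize(p[90:240,250:400,::-1],None,fx=4,fy=4,interpolation=cv2.INTER_CUBIC))
E
```

```text
clock: 8.88
position: [0.4308, -0.0209, 0.1691]
ee_rot: [0.988, -0.152, -0.0, 0.0]
ft_force: [0.9, 0.2, 2.0]
grip_width: 1.0
clock: 9.25
position: [0.3764, -0.09, 0.1678]
ee_rot: [0.988, -0.155, 0.0, 0.001]
ft_force: [0.1, -0.0, 0.0]
grip_width: 1.004
[ 0.3771836  -0.08853823  0.16778934]
```

View pics/w10.png

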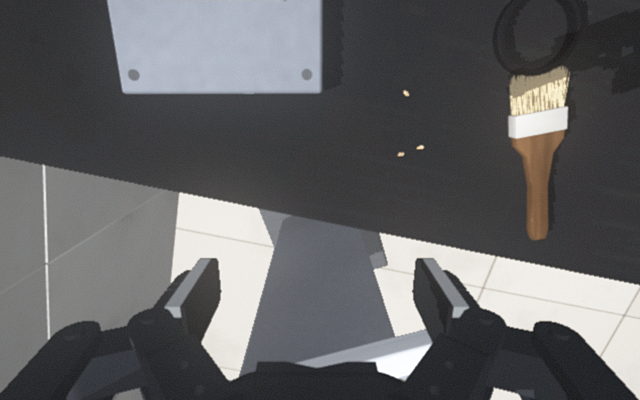

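View pics/s10.png

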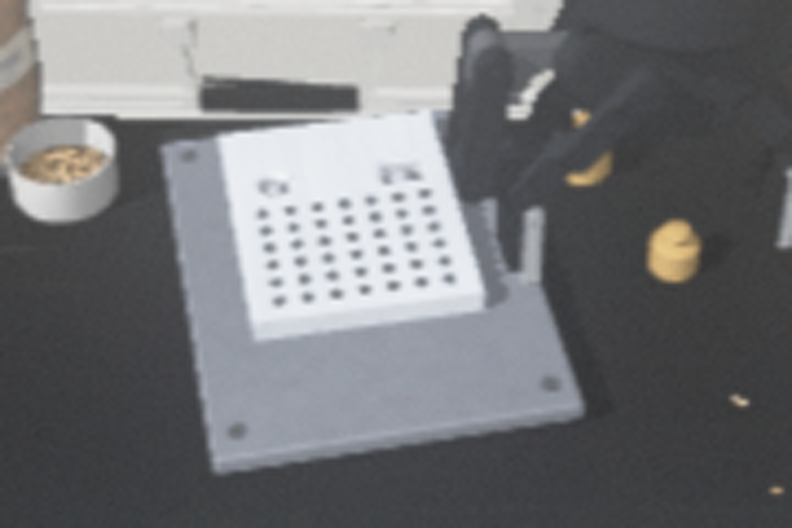

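View pics/t10.png

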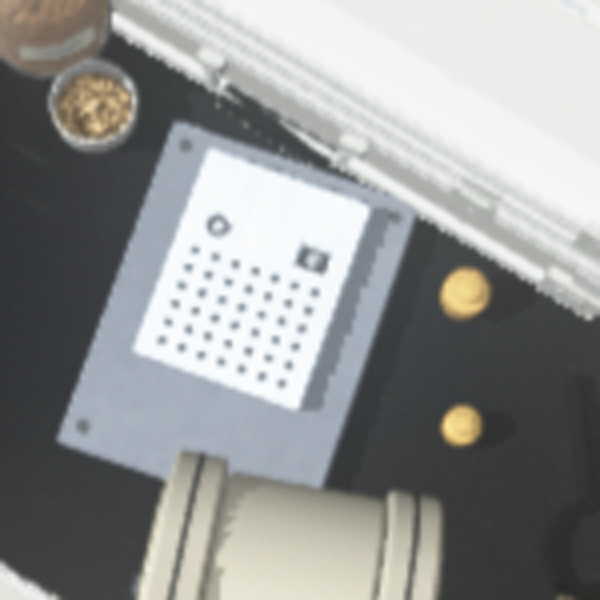

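```bash
python3 - <<'E'
from h import *
z=lambda L:np.array(L)/4.+[250-.375,90-.375]
c=get_calibration("top");p,d=camera("top");d2=camera("top")[1];d=(d+d2)/2
g=cv2.cvtColor(p,cv2.COLOR_RGB2GRAY)
C=refine(g,z([[206,148],[370,205],[299,411],[134,352]]),w=2.5)
W=ray(c,C,.028);P,r=rigid([[.07,.055],[.07,-.055],[-.07,-.055],[-.07,.055]],W)
print("plate in base mm",(Rb.T@(P[:2]-B[:2])*1e3).round(1),"dyaw",(P[2]-B[2]).round(4),(r*1e3).round(1).tolist())
v,u=np.mgrid[0:400,0:640];f=K(c);q=np.stack([(u-c['cx'])/f*d,(v-c['cy'])/f*d,d],-1)@R.from_quat(c['rotation']).as_matrix().T+np.array(c['position'])
def plane(poly):
    m=np.zeros(g.shape,np.uint8);cv2.fillPoly(m,[np.int32(poly)],1);m=cv2.erode(m,np.ones((5,5)))>0
    X=q[m];X=X[(d[m]>0)];b=(X[:,:2]-B[:2])@Rb;A=np.c_[b,np.ones(len(b))]
    k=np.linalg.lstsq(A,X[:,2],rcond=None)[0]
    for _ in range(3):
        e=X[:,2]-A@k;s=abs(e)<2.5*np.std(e);k=np.linalg.lstsq(A[s],X[s,2],rcond=None)[0]
    return k.round(4),len(b)
print("plate slope,h",plane(C))
print("base strip",plane(z([[160,170],[195,160],[125,350],[130,450],[62,435]])))
E
```

```text
plate in base mm [-1.1  1. ] dyaw -0.0154 [[-1.2, -0.6], [-0.4, 1.1], [1.0, 0.5], [0.6, -1.0]]
plate slope,h (array([-0.0073,  0.0044,  0.0283]), 1981)
base strip (array([-0.0046,  0.0129,  0.0154]), 307)
```

```bash
python3 -m pendant '[[1,-0.7,0,0,0],[2,-1.4,0,0,0],[3,-2,0,0,0],[3,-2,0,0,0],[3,-2,0,0,0]]'; python3 - <<'E'
from h import *
plan(-.1,0,.168,0)
p,d=camera("wrist");cv2.imwrite("pics/w11.png",p[:,:,::-1])
E
```

```text
clock: 10.12
position: [0.516, -0.0474, 0.1673]
ee_rot: [0.988, -0.152, -0.001, -0.0]
ft_force: [-0.1, 0.3, 0.6]
grip_width: 0.998
rows: [-0.12  0.05 -0.02] turn -0.01 tcp base [-95.1   2.1] z 0.1673 rel -0.001 tilt [-0.001  0.    -1.   ]
```

View pics/w11.png

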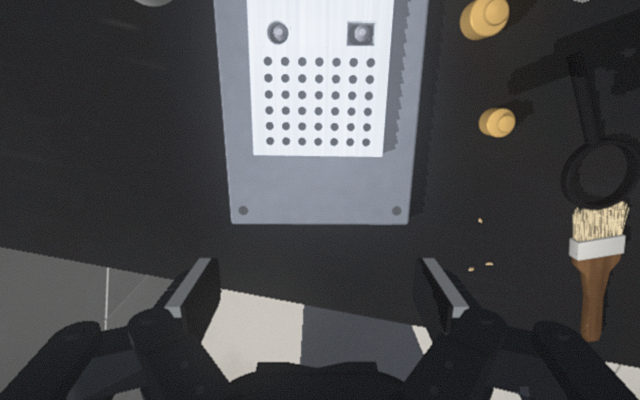

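```bash
python3 -c "
from workcell import hand_in
print(hand_in())"
```

```text
the job is handed in; nothing more can be done
None
```

The plate looks seated on both pins and flat on the base. I handed the job in at about 10 s of the 40 s, and no verdict was reported.

**What I did:** I pushed the plate's right edge to the left with spread fingertips, which squared it and shifted it by about 9 mm. I then pushed the near edge forward until the push force fell from about 7–11 N to zero. After that I backed the arm off.

**Last checks:**
- **Pins:** the wrist view shows the left pin in the round hole and the right pin in the slot.
- **Position:** the top camera puts the plate at (-1.1, +1.0) mm of its seat, with a yaw error of 0.015 rad.
- **Height:** the depth fit puts the plate's top at 28.3 mm, where 28 mm is seated. Its slope is under 0.01 rad, down from 0.1 at the start.
- **Gripper:** it was clear of everything, with the fingertips well above the base.
- **Bystanders:** I did not measure them again. In the last pictures the weights, tin, magnifier and brush look undisturbed.

**Where checks disagreed:**
- Before the forward push, the top camera and finger contact put the plate 2–3 mm to the left of its seat. One wrist view put it close to centred, and a later one agreed with the 3 mm. I left this to the pins' cones.
- The wrist views also placed the base edges 3–4 mm from where the top view did.
- The depth fit over a small strip of the base gave a slope of 0.013 rad although the base is flat. The depth readings are no better than about that.

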